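# Build up a one-cup drip brewer at the coffee bar

## Task

Set up a drip coffee from the bottom up, one piece at a time in this order: stand the handleless white cup upright in the middle of the round coaster, seat the steel brewer squarely on the cup's rim, stand the slim-stemmed press flat on the floor inside the brewer, then cover the brewer with its domed lid. Put each piece down rather than dropping it, and leave the sugar jar, the tamper and the milk pitcher where they are.

Things in the scene. Friction and masses are not known exactly. Their poses are not given: they have to be found in the camera images.
- coaster: The target: a ROUND flat wooden coaster, 100 mm in diameter, 10 mm thick, stuck to the counter. Origin: centre of its underside, on the counter; z up. Its place changes at every start.
- square_coaster: A SQUARE wooden coaster, 95 x 95 mm, 10 mm thick, stuck to the counter; not used. Origin: centre of its underside; x and y along its sides.
- cup: White ceramic cup without handle, standing upright: 70 mm high, outside diameter 54 mm at the foot widening to 64 mm at the rim, wall 4 mm (mouth 56 mm across), about 180 g. Origin: centre of its underside; z up its axis. Grip it across the outside.
- brewer: Steel brewer: open chamber, 56 mm outside, 50 mm inside diameter, on a round flange 90 mm across; below it a boss 42 mm across, 6 mm high. Origin: centre of the boss's underside. Above it: flange 6-10 mm, chamber floor 10, chamber rim 52. 130 g. Seated, the boss is in the cup's mouth (7 mm play each side), flange flat on the cup's rim, origin 64 mm above the cup's. Grip the chamber from outside.
- press: Steel press standing on its flat disc (40 mm across, 3 mm thick) with a plain stem 12 mm in diameter; 62 mm high, 50 g. Origin: centre of the disc's underside. In the brewer it has 5 mm play each side; on the chamber floor its origin is 10 mm above the brewer's and the stem stands 20 mm above the chamber rim. Grip the top 15 mm of the stem, so the fingers stay above that rim.
- lid: Stepped steel lid on its open skirt: skirt 74 mm outside, 68 mm inside diameter, 10 mm deep; above its shoulder a hollow dome 52 mm across up to 40 mm; black upright knob, 18 mm in diameter, from 40 to 62 mm. 90 g. Origin: centre of the skirt's lower edge. Seated, its shoulder lies on the chamber rim (6 mm play each side), origin 42 mm above the brewer's; it clears the press. Grip the knob.
- sugar_jar: Bystander: squat closed amber jar with a wooden cap, 64 mm in diameter, 70 mm high, loose. Origin: centre of its underside.
- tamper: Bystander: coffee tamper standing on its solid steel base, 58 mm in diameter and 12 mm thick, with a bulbous dark wooden handle, 72 mm high, loose; much thicker than the press. Origin: centre of its underside.
- pitcher: Bystander: small open aluminium milk pitcher, 62 mm in diameter at the foot, 65 mm high, with a loop handle reaching 51 mm from its axis to its own +y, loose. Origin: centre of its underside.
Things that resemble listed ones, but are neither listed nor needed, are in the scene too. Leave any red look-alike of the cup alone. Leave any purple look-alike of the brewer alone.

How it is judged (in metres and radians):
On the way, in this order (a step that is already met when the one before it is completed fails the run):
1. the cup stands upright in the middle of the round coaster, let go (horizontal distance between cup and coaster below 0.015 m and z of cup in the frame of coaster between 0.007 and 0.013 m and angle between cup's own z axis and vertical below 0.08 rad and contact force between cup and the fingers below 0.2 N), for 0.2 s.
2. then the brewer is seated on the cup, let go (horizontal distance between cup and coaster below 0.015 m and z of cup in the frame of coaster between 0.007 and 0.013 m and angle between each of cup, brewer's own z axis and vertical below 0.08 rad and horizontal distance between brewer and cup below 0.01 m and z of brewer in the frame of cup between 0.061 and 0.067 m and contact force between brewer and the fingers below 0.2 N), for 0.2 s.
3. then the press stands on the floor of the brewer, let go (horizontal distance between cup and coaster below 0.015 m and z of cup in the frame of coaster between 0.007 and 0.013 m and angle between each of cup, brewer's own z axis and vertical below 0.08 rad and horizontal distance between brewer and cup below 0.01 m and z of brewer in the frame of cup between 0.061 and 0.067 m and horizontal distance between press and brewer below 0.01 m and z of press in the frame of brewer between 0.007 and 0.013 m and angle between press's own z axis and vertical below 0.12 rad and contact force between press and the fingers below 0.2 N), for 0.2 s.
4. then the lid covers the brewer, let go (horizontal distance between cup and coaster below 0.015 m and z of cup in the frame of coaster between 0.007 and 0.013 m and angle between each of cup, brewer, lid's own z axis and vertical below 0.08 rad and horizontal distance between brewer and cup below 0.01 m and z of brewer in the frame of cup between 0.061 and 0.067 m and horizontal distance between each of press, lid and brewer below 0.01 m and z of press in the frame of brewer between 0.007 and 0.013 m and angle between press's own z axis and vertical below 0.12 rad and z of lid in the frame of brewer between 0.039 and 0.045 m and contact force between lid and the fingers below 0.2 N), for 0.2 s.
At the end, for the whole second after the job is handed in: Cup upright on the round coaster within 15 mm of its centre; brewer flat on the cup (height within 3 mm, axis within 10 mm); press flat on the brewer's floor (3 mm); lid flat on the brewer's rim (3 mm, axis within 10 mm); all let go and at rest (horizontal distance between cup and coaster below 0.015 m and z of cup in the frame of coaster between 0.007 and 0.013 m and angle between each of cup, brewer, lid's own z axis and vertical below 0.08 rad and horizontal distance between brewer and cup below 0.01 m and z of brewer in the frame of cup between 0.061 and 0.067 m and horizontal distance between each of press, lid and brewer below 0.01 m and z of press in the frame of brewer between 0.007 and 0.013 m and angle between press's own z axis and vertical below 0.12 rad and z of lid in the frame of brewer between 0.039 and 0.045 m and linear speed of each of cup, brewer, press, lid below 0.02 m/s); the robot touches nothing.
It fails at once if the sugar jar, the tamper or the milk pitcher is moved by more than 30 mm (distance of any of sugar_jar, tamper, pitcher from where it was at the start of the episode above 0.03 m).
It fails at once if one of the four pieces is dropped (falls free faster than 0.7 m/s, a fall of more than 25 mm) ((contact force between cup and the fingers below 0.05 N and linear speed of cup above 0.7 m/s) or (contact force between brewer and the fingers below 0.05 N and linear speed of brewer above 0.7 m/s) or (contact force between press and the fingers below 0.05 N and linear speed of press above 0.7 m/s) or (contact force between lid and the fingers below 0.05 N and linear speed of lid above 0.7 m/s)).
It also fails if it takes over 128 s, if anything falls off the work surface, if the arm or the gripper's body presses on something with over 40 N, if the wrist force passes 120 N, or if a joint passes its speed limit or range.

## Robot

A 6-joint arm with a two-finger parallel gripper is mounted at the origin on the work surface. World frame = base frame: x ahead of the robot, y to its left, z up, the work surface at z = 0. Lengths are in mm, angles in degrees, forces in N, time in s.
With the tool pointing down it reaches from about 300 to 850 mm from the base axis. Payload 4.2 kg.
Tool frame: the origin (TCP) lies on the mounting face of the last link; the fingertips stand 191 mm ahead of it and the grasp point (between the pads) lies 172 mm ahead of it; z points along the fingers, y is the direction in which the jaws open and shut (so a half turn about z gives the same grasp; the last joint's range is limited). The gripper opens to 91 mm and grips with 3 to 60 N. Pads are 32 mm wide; open, the fingers measure 118 mm over their backs; the gripper's body (76 mm by 178 mm) begins 60 mm behind the grasp point.
Start: joints at [73.625, 18.312, 89.639, -0, 72.044, -1.146], TCP at [151.038, 554.807, 404.776] pointing down, gripper open.
Joint ranges: [-177.97, 177.97], [-48.28, 115.42], [12.27, 149.76], [-77.06, 257.06], [2.81, 150.46], [-146.56, 146.56]. Speed limits (degrees/s): [147.25, 147.25, 180, 180, 180, 180].

## Interface

Orientations are given as [roll, pitch, yaw] about the fixed x, y, z axes, in that order (R = Rz(yaw) Ry(pitch) Rx(roll)).
In Python, from workcell import env gives the robot as it stands.
- The arm moves only by the shell command python3 -m handwheel 'ROWS' [FORCE]. ROWS is JSON, a list of rows, each an object with "gripper": the opening in per cent of the stroke, from 0 (shut) to 100 (fully open); "travel": the shift along the tool's x, y, z in m, a list of three; "twist": the turn about the tool's z in rad. In form: [{"gripper": gripper, "travel": [x, y, z], "twist": twist}, ...]. A call has 1 to 5 rows; each row shifts and turns the commanded pose from where the row before left it, along the tool's axes as they then stand; what a row does not reach is not made up. A row lasts 1/12 s, in which the tool goes at most 41.7 mm and 7.16 degrees, less where a joint would pass 70% of its speed; a pose out of reach is approached as far as the arm can. A call with a gripper value outside its range is refused whole. The fingers move at their own pace and stop on an object; FORCE is the grip in N (left out, the last holds). Time passes only in rows, so rows that do not move let the fingers close. It gives the time, the measured TCP pose, the force and the opening at its end, in the units of the state.
- env.state(): the state, without advancing time (a new reading comes with each control period).
- env.grab_frame(name): name is "scene" or "top" or "wrist"; returns a dict with "frame" (400x640x3 uint8, red, green, blue), "intrinsics" (3x3 intrinsics, pixels), "extrinsics" (4x4, takes a point from camera to world coordinates). Camera axes: x right, y down, z forward; pixel columns grow to the right and rows downward; lengths in mm; the calibration is good to about 2 mm. A picture is of the moment at which its call begins. There is no depth.
- env.job_done(): hands the job in, once; it reports no verdict.
Trained networks look in the newest picture that a camera, given by its name, has taken for a name from the list of things; names that differ only in an ending like _2 or _b are one class to them, and where a whole thing is asked for, a point or a joint stands for the part that bears it (a point fixed in the world has none). Each returns a list of dicts, best first, with "confidence" (0 to 1); they miss things now and then, are a little off and sometimes report something else, mostly with a low value. They report only what shows in the picture. A call takes as long as a camera call. They do not tell look-alikes from the thing itself.
- env.trace(camera, thing): "pixels" (400x640 bool, what is visible of it) and "uv" ([column, row] in pixels, amid what is visible of it).
- env.pinpoint(camera, thing): "uv" ([column, row] in pixels: a listed point, or the origin of a listed thing).
The state is a dict: "time_s": time; "qpos": joint angles; "qvel": joint speeds; "effort": joint torques, N m; "ee_pos": TCP position; "ee_rot": TCP orientation; "force": force on the tool from outside, world axes, zero at the start; "torque": the same for the moment, N m; "gripper_width": finger opening in mm.
Only numpy, scipy, OpenCV 4.12 (cv2) and the standard library are available. Lean on these libraries where they do the work, as an engineer would, in place of code of your own. Each camera call takes 0.05 s, during which the arm holds its last target. There are 200 camera calls.

## Working session

There is one attempt and no reset: what is moved stays moved. The work goes in short steps, Python scripts to look and compute and a shell command to move; the robot and the scene stay as the last step left them, time stands still between calls to the robot, and variables do not carry over. Pictures are saved under pics/ and viewed, about 12 in all and at most 16, crops included, and the job is handed in when it is done.

```bash
mkdir -p pics
cat > h.py <<'E'
import numpy as np, cv2
from workcell import env
def ray(f,uv,z):
    K=np.array(f["intrinsics"]);T=np.array(f["extrinsics"])
    d=T[:3,:3]@np.linalg.solve(K,[uv[0],uv[1],1.]);o=T[:3,3]
    return (o+d*(z-o[2])/d[2])[:2]
def proj(f,p):
    K=np.array(f["intrinsics"]);T=np.array(f["extrinsics"])
    q=K@(T[:3,:3].T@(np.array(p)-T[:3,3]));return q[:2]/q[2]
def save(f,name,crop=None,s=1):
    im=f["frame"][:,:,::-1]
    if crop:im=im[crop[1]:crop[3],crop[0]:crop[2]]
    cv2.imwrite("pics/"+name,cv2.resize(np.ascontiguousarray(im),None,fx=s,fy=s,interpolation=cv2.INTER_CUBIC))
E
python3 - <<'E'
from h import *
s=env.state();print({k:np.round(v,2).tolist() for k,v in s.items()})
for c in("top","scene"):
    f=env.grab_frame(c);save(f,c+"0.png")
    print(c,np.round(f["extrinsics"],2).tolist(),np.round(f["intrinsics"],1).tolist())
    for t in "coaster square_coaster cup brewer press lid sugar_jar tamper pitcher".split():
        for d in env.pinpoint(c,t)[:4]:
            print(c,t,round(d["confidence"],2),np.round(d["uv"]).tolist(),np.round(ray(f,d["uv"],10 if 0 else 0)).tolist())
E
```

```text
{'time_s': 0.0, 'qpos': [73.62, 18.35, 89.71, -0.0, 72.04, -1.14], 'qvel': [-0.15, -0.05, 0.02, -0.05, -0.03, 0.04], 'effort': [-0.0, -41.25, -23.2, 0.07, 0.05, -0.0], 'ee_pos': [151.01, 554.64, 403.91], 'ee_rot': [-179.9, -0.0, 164.77], 'force': [0.1, -0.57, -0.48], 'torque': [-0.03, -0.05, 0.03], 'gripper_width': 91.34}
top [[-0.0, -0.99, 0.14, 331.96], [-1.0, -0.0, -0.03, 29.25], [0.03, -0.14, -0.99, 1089.87], [0.0, 0.0, 0.0, 1.0]] [[394.2, 0.0, 322.7], [0.0, 394.2, 197.3], [0.0, 0.0, 1.0]]
top coaster 0.62 [287.0, 148.0] [631.0, 98.0]
top square_coaster 0.79 [257.0, 218.0] [431.0, 180.0]
top cup 0.91 [181.0, 152.0] [615.0, 397.0]
top cup 0.81 [224.0, 147.0] [631.0, 276.0]
top brewer 0.68 [195.0, 215.0] [437.0, 350.0]
top brewer 0.56 [191.0, 259.0] [318.0, 355.0]
top press 0.57 [352.0, 149.0] [627.0, -86.0]
top lid 0.74 [316.0, 215.0] [440.0, 15.0]
top sugar_jar 0.68 [408.0, 146.0] [639.0, -247.0]
top tamper 0.68 [453.0, 217.0] [433.0, -368.0]
top pitcher 0.67 [386.0, 216.0] [435.0, -178.0]
scene [[0.64, 0.49, -0.59, 1037.86], [0.77, -0.4, 0.5, -474.7], [0.01, -0.77, -0.64, 651.75], [0.0, 0.0, 0.0, 1.0]] [[391.2, 0.0, 321.9], [0.0, 391.2, 201.5], [0.0, 0.0, 1.0]]
scene coaster 0.74 [397.0, 234.0] [638.0, 99.0]
scene square_coaster 0.83 [358.0, 181.0] [427.0, 172.0]
scene cup 0.96 [465.0, 183.0] [622.0, 398.0]
scene cup 0.74 [438.0, 202.0] [625.0, 273.0]
scene brewer 0.8 [373.0, 146.0] [322.0, 339.0]
scene press 0.64 [336.0, 268.0] [626.0, -86.0]
scene sugar_jar 0.76 [276.0, 317.0] [647.0, -255.0]
scene tamper 0.56 [173.0, 286.0] [449.0, -379.0]
scene pitcher 0.83 [251.0, 234.0] [420.0, -172.0]
```

View pics/top0.png

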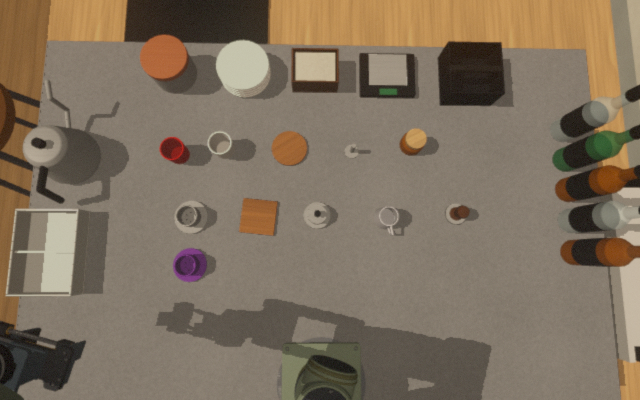

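View pics/scene0.png

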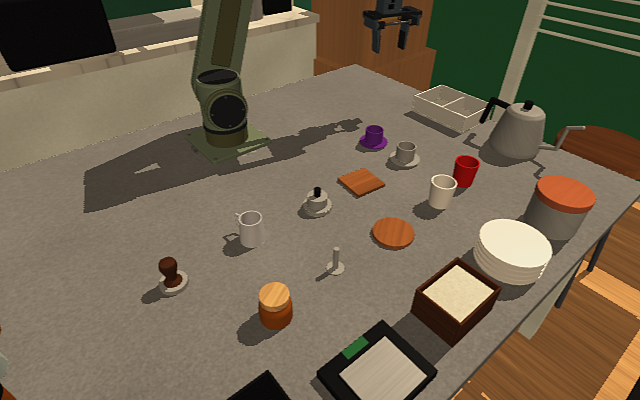

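Top view: candidates for the cup are white (220,143), red (173,150), and the plate stack (243,68); I choose the white one. Brewer: steel (191,216), chosen, against purple (190,265). The round coaster is at (290,148) and the square one at (258,217). The press is the slim steel piece at (352,150), and the tamper is dark at (457,213). The lid is at (317,215).

First I turn the jaws along y (yaw 180) and go above the cup, then check it with the wrist camera.

```bash
M="python3 -m handwheel"
python3 -m handwheel '[{"gripper":100,"travel":[0,0,0],"twist":-0.0886},{"gripper":100,"travel":[0,0,0],"twist":-0.0886},{"gripper":100,"travel":[0,0,0],"twist":-0.0886},{"gripper":100,"travel":[0,0,0],"twist":0}]' 20
python3 -m handwheel '[{"gripper":100,"travel":[-0.03,-0.018,0],"twist":0},{"gripper":100,"travel":[-0.03,-0.018,0],"twist":0},{"gripper":100,"travel":[-0.03,-0.018,0],"twist":0},{"gripper":100,"travel":[-0.03,-0.018,0],"twist":0},{"gripper":100,"travel":[-0.03,-0.018,0],"twist":0}]'
python3 -m handwheel '[{"gripper":100,"travel":[-0.03,-0.018,0],"twist":0},{"gripper":100,"travel":[-0.03,-0.018,0],"twist":0},{"gripper":100,"travel":[-0.03,-0.018,0],"twist":0},{"gripper":100,"travel":[-0.03,-0.018,0],"twist":0},{"gripper":100,"travel":[-0.03,-0.018,0],"twist":0}]'
python3 -m handwheel '[{"gripper":100,"travel":[-0.03,-0.018,0],"twist":0},{"gripper":100,"travel":[-0.03,-0.018,0],"twist":0},{"gripper":100,"travel":[-0.03,-0.018,0],"twist":0},{"gripper":100,"travel":[-0.03,-0.018,0],"twist":0},{"gripper":100,"travel":[0,0,0],"twist":0}]'
python3 - <<'E'
from h import *
f=env.grab_frame("wrist");save(f,"w1.png")
print(np.round(f["extrinsics"],2).tolist(),np.round(f["intrinsics"],1).tolist())
for t in "coaster square_coaster cup brewer".split():
    for d in env.pinpoint("wrist",t)[:4]:
        print(t,round(d["confidence"],2),np.round(d["uv"]).tolist(),np.round(ray(f,d["uv"],0)).tolist())
E
```

```text
time_s: 1.33
ee_pos: [151.0, 554.8, 404.8]
ee_rot: [180.0, 0.0, -179.9]
force: [-0.3, -0.8, 0.1]
gripper_width: 90.6
time_s: 1.75
ee_pos: [302.2, 463.8, 404.9]
ee_rot: [180.0, 0.0, 179.9]
force: [-1.3, 1.0, -0.6]
gripper_width: 91.5
time_s: 2.17
ee_pos: [452.4, 373.7, 404.9]
ee_rot: [180.0, 0.0, 179.8]
force: [-0.1, 1.2, -0.2]
gripper_width: 91.6
time_s: 2.58
ee_pos: [575.6, 299.5, 404.1]
ee_rot: [-179.9, 0.2, 179.6]
force: [1.4, 0.2, -0.4]
gripper_width: 91.1
[[0.01, 0.97, 0.26, 504.3], [1.0, -0.01, -0.0, 299.3], [0.0, 0.26, -0.97, 383.96], [0.0, 0.0, 0.0, 1.0]] [[308.2, 0.0, 325.3], [0.0, 308.2, 195.5], [0.0, 0.0, 1.0]]
coaster 0.73 [168.0, 214.0] [630.0, 93.0]
coaster 0.65 [214.0, 51.0] [433.0, 173.0]
square_coaster 0.66 [214.0, 51.0] [434.0, 173.0]
cup 0.63 [399.0, 198.0] [610.0, 394.0]
brewer 0.63 [374.0, 53.0] [437.0, 356.0]
```

View pics/w1.png

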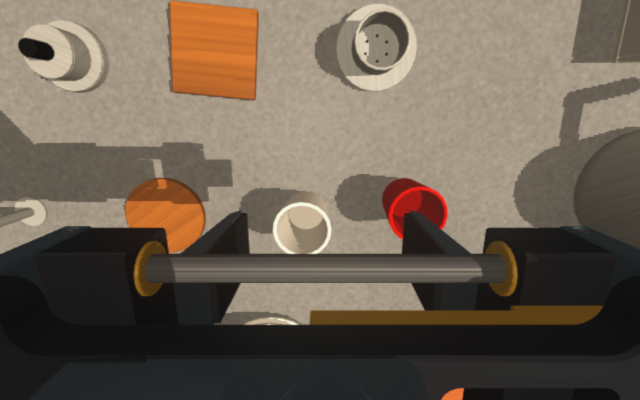

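The wrist view shows the white cup's rim at (302,228), red cup (415,208), round coaster (165,215), steel brewer (378,45) and lid (70,55). I'll back off slightly so nothing is occluded, then fit the silhouettes of all the pieces.

```bash
cat >> h.py <<'E'
from scipy.optimize import minimize
M={"coaster":[[(50,0),(50,10)]],"cup":[[(27,0),(32,70)]],
"brewer":[[(21,0),(21,6)],[(45,6),(45,10)],[(28,10),(28,52)]],
"press":[[(20,0),(20,3)],[(6,3),(6,62)]],
"lid":[[(37,0),(37,10)],[(26,10),(26,40)],[(9,40),(9,62)]]}
A=np.linspace(0,2*np.pi,48,endpoint=False);S=4
def sil(f,t,x,y,z0):
    m=np.zeros((400*S,640*S),np.uint8)
    for part in M[t]:
        p=np.array([proj(f,(x+r*np.cos(a),y+r*np.sin(a),z0+z)) for r,z in part for a in A])
        cv2.fillConvexPoly(m,cv2.convexHull(np.round((p+.5)*S).astype(np.int32)),1)
    return cv2.resize(m.astype(np.float32),(640,400),interpolation=cv2.INTER_AREA)
def fit(c,f,t,guess,z0=0):
    best=None
    for d in env.trace(c,t):
        k=np.array(d["pixels"],np.float32)
        if np.hypot(*(ray(f,d["uv"],z0+20)-guess))>60: continue
        def cost(q):
            s=sil(f,t,q[0],q[1],z0);return 1-np.minimum(s,k).sum()/max(np.maximum(s,k).sum(),1)
        r=minimize(cost,guess,method="Nelder-Mead",options=dict(initial_simplex=np.array(guess)+[[0,0],[12,0],[0,12]],xatol=.2,fatol=1e-4))
        if best is None or r.fun<best[1]: best=(np.round(r.x,1).tolist(),round(r.fun,3))
    return best
G=dict(coaster=(630,96),cup=(628,275),brewer=(437,350),press=(627,-86),lid=(440,15))
E
python3 -m handwheel '[{"gripper":100,"travel":[0.04,0.005,0],"twist":0},{"gripper":100,"travel":[0.04,0.01,0],"twist":0},{"gripper":100,"travel":[0,0,0],"twist":0},{"gripper":100,"travel":[0,0,0],"twist":0}]'
python3 - <<'E'
from h import *
for c in("wrist","top","scene"):
    f=env.grab_frame(c)
    if c=="wrist":save(f,"w2.png",(240,100,400,260),3)
    for t in G: print(c,t,fit(c,f,t,G[t]))
E
```

```text
time_s: 3.17
ee_pos: [488.3, 318.9, 405.6]
ee_rot: [180.0, 0.0, -179.8]
force: [0.5, 0.0, 0.5]
gripper_width: 91.0
wrist coaster None
wrist cup ([626.3, 272.8], np.float64(0.38))
wrist brewer ([434.1, 355.9], np.float64(0.022))
wrist press None
wrist lid ([440.3, 12.7], np.float64(0.043))
top coaster ([628.8, 92.9], np.float64(0.042))
top cup ([624.1, 274.3], np.float64(0.068))
top brewer ([434.5, 351.8], np.float64(0.523))
top press ([623.4, -83.3], np.float64(0.141))
top lid ([438.5, 15.3], np.float64(0.04))
scene coaster ([630.3, 89.9], np.float64(0.038))
scene cup ([625.0, 272.1], np.float64(0.043))
scene brewer ([432.3, 353.9], np.float64(0.17))
scene press ([624.9, -87.3], np.float64(0.138))
scene lid ([439.8, 10.1], np.float64(0.039))
```

View pics/w2.png

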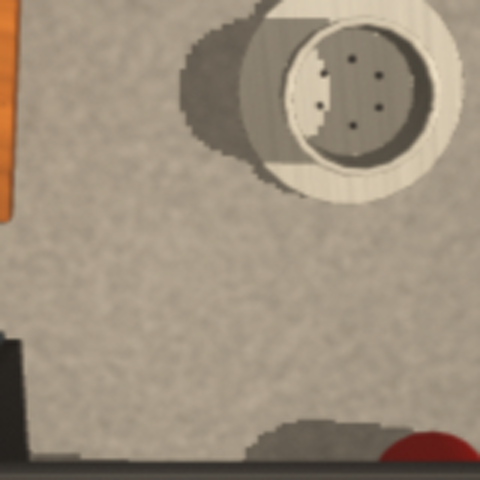

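The white cup was confirmed in the previous view. This crop shows the steel brewer (chamber at crop (355,100)) and, below it, only the red look-alike. The cup's fits agree at about (625,273). I'll move over it and lower.

```bash
python3 -m handwheel '[{"gripper":100,"travel":[-0.034,-0.0115,0],"twist":0},{"gripper":100,"travel":[-0.034,-0.0115,0],"twist":0},{"gripper":100,"travel":[-0.034,-0.0115,0],"twist":0},{"gripper":100,"travel":[-0.035,-0.0115,0],"twist":0},{"gripper":100,"travel":[0,0,0.02],"twist":0}]'
python3 -m handwheel '[{"gripper":100,"travel":[0,0,0.03],"twist":0},{"gripper":100,"travel":[0,0,0.03],"twist":0},{"gripper":100,"travel":[0,0,0.02],"twist":0},{"gripper":100,"travel":[0,0,0],"twist":0},{"gripper":100,"travel":[0,0,0],"twist":0}]'
python3 - <<'E'
from h import *
f=env.grab_frame("wrist");save(f,"w3.png")
print(fit("wrist",f,"cup",G["cup"]))
E
```

```text
time_s: 4.48
ee_pos: [633.9, 269.6, 387.8]
ee_rot: [179.9, 0.7, 179.8]
force: [-0.9, -0.2, 0.0]
gripper_width: 91.6
time_s: 4.9
ee_pos: [628.0, 271.8, 304.0]
ee_rot: [-180.0, -0.1, -180.0]
force: [0.5, 0.5, 0.5]
gripper_width: 91.1
([625.9, 272.4], np.float64(0.045))
```

View pics/w3.png

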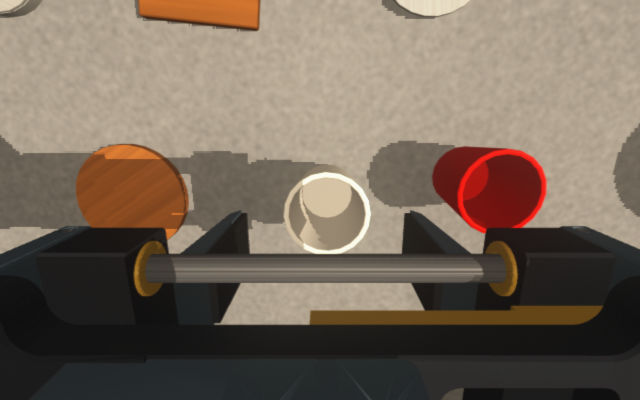

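The white cup (326,213) is centred between the fingers and clear of the red one (502,190). I descend and grip.

```bash
python3 -m handwheel '[{"gripper":100,"travel":[0.002,0,0.025],"twist":0},{"gripper":100,"travel":[0,0,0.025],"twist":0},{"gripper":100,"travel":[0,0,0.025],"twist":0},{"gripper":100,"travel":[0,0,0.015],"twist":0},{"gripper":100,"travel":[0,0,0],"twist":0}]' 15
python3 -m handwheel '[{"gripper":60,"travel":[0,0,0],"twist":0},{"gripper":60,"travel":[0,0,0],"twist":0},{"gripper":60,"travel":[0,0,0],"twist":0},{"gripper":50,"travel":[0,0,0],"twist":0},{"gripper":50,"travel":[0,0,0],"twist":0}]' 15
python3 -m handwheel '[{"gripper":50,"travel":[0,0,0],"twist":0},{"gripper":50,"travel":[0,0,0],"twist":0},{"gripper":50,"travel":[0,0,0],"twist":0},{"gripper":50,"travel":[0,0,0],"twist":0}]' 15
python3 -m handwheel '[{"gripper":50,"travel":[0,0,-0.005],"twist":0},{"gripper":50,"travel":[0,0,-0.01],"twist":0},{"gripper":50,"travel":[0,0,-0.015],"twist":0},{"gripper":50,"travel":[0,0,-0.015],"twist":0},{"gripper":50,"travel":[0,0,0],"twist":0}]' 15
```

```text
time_s: 5.42
ee_pos: [625.5, 271.7, 213.2]
ee_rot: [-179.9, -0.2, -180.0]
force: [-0.6, 0.6, -0.4]
gripper_width: 91.5
time_s: 5.83
ee_pos: [626.4, 272.1, 216.2]
ee_rot: [179.9, 0.1, 180.0]
force: [-1.0, 0.9, 4.4]
gripper_width: 61.5
time_s: 6.17
ee_pos: [626.5, 272.1, 216.2]
ee_rot: [179.9, 0.1, -180.0]
force: [-0.4, 0.5, 6.4]
gripper_width: 61.7
time_s: 6.58
ee_pos: [626.8, 272.1, 263.2]
ee_rot: [179.9, 0.3, 180.0]
force: [0.2, -0.3, -1.2]
gripper_width: 61.8
```

```bash
python3 -m handwheel '[{"gripper":50,"travel":[0,-0.03,0],"twist":0},{"gripper":50,"travel":[0,-0.03,0],"twist":0},{"gripper":50,"travel":[0,-0.03,0],"twist":0},{"gripper":50,"travel":[0,-0.03,0],"twist":0},{"gripper":50,"travel":[0,-0.03,0],"twist":0}]'
python3 -m handwheel '[{"gripper":50,"travel":[0,-0.015,0],"twist":0},{"gripper":50,"travel":[0,-0.015,0],"twist":0},{"gripper":50,"travel":[0,0,0],"twist":0},{"gripper":50,"travel":[0,0,0],"twist":0},{"gripper":50,"travel":[0,0,0],"twist":0}]'
python3 - <<'E'
from h import *
for c in ("wrist","scene","top"):
    f=env.grab_frame(c)
    if c!="top": save(f,c+"4.png",None if c=="wrist" else (300,120,500,300),1 if c=="wrist" else 3)
    print(c,[ (z,fit(c,f,"cup",(629,92),z)) for z in (44,48,52)],fit(c,f,"coaster",(629,92)))
E
```

```text
time_s: 7.0
ee_pos: [625.5, 120.5, 259.0]
ee_rot: [-180.0, -0.1, -180.0]
force: [0.9, -0.5, -1.7]
gripper_width: 62.2
time_s: 7.42
ee_pos: [626.1, 92.8, 259.6]
ee_rot: [180.0, 0.0, -180.0]
force: [0.3, 0.2, -1.5]
gripper_width: 61.6
wrist [(44, ([625.2, 92.9], np.float64(0.414))), (48, ([623.9, 92.8], np.float64(0.446))), (52, ([623.2, 92.0], np.float64(0.478)))] ([629.1, 91.4], np.float64(0.596))
scene [(44, ([627.1, 90.0], np.float64(0.466))), (48, ([628.8, 87.1], np.float64(0.473))), (52, ([631.6, 83.4], np.float64(0.479)))] ([630.8, 90.2], np.float64(0.173))
top [(44, None), (48, None), (52, None)] None
```

View pics/scene4.png

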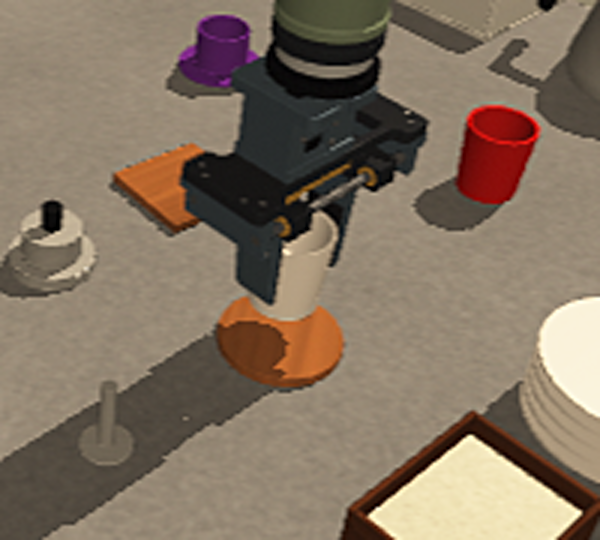

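The cup hangs upright over the round coaster. I shift about 3.5 mm in x and lower.

```bash
python3 -m handwheel '[{"gripper":50,"travel":[-0.0035,-0.001,0.01],"twist":0},{"gripper":50,"travel":[0,0,0.01],"twist":0},{"gripper":50,"travel":[0,0,0.008],"twist":0},{"gripper":50,"travel":[0,0,0],"twist":0},{"gripper":50,"travel":[0,0,0],"twist":0}]'
python3 -m handwheel '[{"gripper":50,"travel":[0,0,0.002],"twist":0},{"gripper":50,"travel":[0,0,0.001],"twist":0},{"gripper":50,"travel":[0,0,0],"twist":0}]'
python3 -m handwheel '[{"gripper":50,"travel":[0,0,0.001],"twist":0},{"gripper":50,"travel":[0,0,0.001],"twist":0},{"gripper":50,"travel":[0,0,0],"twist":0}]'
```

```text
time_s: 8.58
ee_pos: [629.2, 90.8, 230.4]
ee_rot: [-180.0, -0.2, 180.0]
force: [1.0, 0.4, -1.8]
gripper_width: 61.9
time_s: 8.83
ee_pos: [629.6, 90.9, 228.8]
ee_rot: [180.0, 0.0, 180.0]
force: [0.0, 0.7, -1.0]
gripper_width: 61.6
time_s: 9.08
ee_pos: [629.5, 90.8, 226.7]
ee_rot: [180.0, -0.0, -180.0]
force: [-0.6, 0.4, -0.9]
gripper_width: 61.8
```

```bash
python3 -m handwheel '[{"gripper":50,"travel":[0,0,0.001],"twist":0},{"gripper":50,"travel":[0,0,0.0005],"twist":0},{"gripper":50,"travel":[0,0,0],"twist":0}]'
python3 -m handwheel '[{"gripper":50,"travel":[0,0,0.001],"twist":0},{"gripper":50,"travel":[0,0,0],"twist":0},{"gripper":50,"travel":[0,0,0],"twist":0}]'
```

```text
time_s: 9.33
ee_pos: [629.6, 90.9, 226.3]
ee_rot: [180.0, 0.1, -180.0]
force: [-1.3, -0.6, 5.0]
gripper_width: 61.8
time_s: 9.58
ee_pos: [629.6, 90.9, 226.2]
ee_rot: [180.0, 0.1, 180.0]
force: [-2.3, -0.2, 9.1]
gripper_width: 61.7
```

Contact made. I release, rise and back off to look.

```bash
python3 -m handwheel '[{"gripper":75,"travel":[0,0,0],"twist":0},{"gripper":85,"travel":[0,0,0],"twist":0},{"gripper":100,"travel":[0,0,0],"twist":0},{"gripper":100,"travel":[0,0,0],"twist":0},{"gripper":100,"travel":[0,0,0],"twist":0}]'
python3 -m handwheel '[{"gripper":100,"travel":[0,0,-0.02],"twist":0},{"gripper":100,"travel":[0,0,-0.03],"twist":0},{"gripper":100,"travel":[0,0,-0.035],"twist":0},{"gripper":100,"travel":[0,0,-0.035],"twist":0},{"gripper":100,"travel":[0,0,-0.035],"twist":0}]'
python3 -m handwheel '[{"gripper":100,"travel":[0.03,0.03,0],"twist":0},{"gripper":100,"travel":[0.03,0.03,0],"twist":0},{"gripper":100,"travel":[0.03,0.03,0],"twist":0},{"gripper":100,"travel":[0,0,0],"twist":0},{"gripper":100,"travel":[0,0,0],"twist":0}]'
python3 - <<'E'
from h import *
for c in ("wrist","scene","top"):
    f=env.grab_frame(c)
    if c=="wrist": save(f,"w5.png")
    print(c,fit(c,f,"cup",(629,92),10),fit(c,f,"coaster",(629,92)),fit(c,f,"brewer",(434,354)),fit(c,f,"lid",G["lid"]))
E
```

```text
time_s: 10.0
ee_pos: [629.6, 90.8, 223.9]
ee_rot: [180.0, -0.0, 180.0]
force: [-0.2, 0.7, 0.0]
gripper_width: 90.7
time_s: 10.42
ee_pos: [629.4, 90.8, 380.5]
ee_rot: [180.0, -0.0, 180.0]
force: [1.4, 0.1, -0.4]
gripper_width: 91.0
time_s: 10.83
ee_pos: [539.9, 180.4, 379.5]
ee_rot: [-180.0, 0.0, -179.8]
force: [-0.2, -0.5, 0.3]
gripper_width: 91.1
wrist ([628.6, 96.6], np.float64(0.72)) ([629.5, 93.8], np.float64(0.777)) ([433.9, 355.7], np.float64(0.024)) ([440.2, 12.7], np.float64(0.022))
scene ([629.0, 89.3], np.float64(0.058)) None ([434.2, 354.5], np.float64(0.046)) ([438.1, 11.5], np.float64(0.102))
top ([627.5, 92.8], np.float64(0.238)) ([624.9, 82.8], np.float64(0.644)) ([427.9, 369.2], np.float64(0.842)) ([438.8, 16.8], np.float64(0.035))
```

View pics/w5.png

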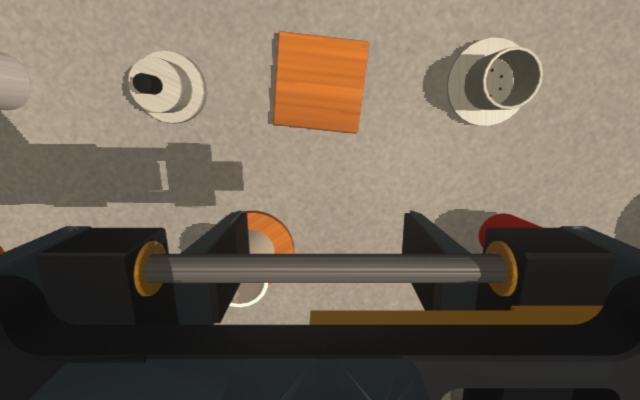

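The cup stands on the coaster: from the scene camera it is within about 2 mm, and in the wrist view it is behind the finger. The steel brewer is at (495,80). I go to it.

```bash
python3 -m handwheel '[{"gripper":100,"travel":[0.02,0.035,0],"twist":0},{"gripper":100,"travel":[0.02,0.035,0],"twist":0},{"gripper":100,"travel":[0.022,0.035,0],"twist":0},{"gripper":100,"travel":[0.022,0.035,0],"twist":0},{"gripper":100,"travel":[0.022,0.035,0],"twist":0}]'
python3 -m handwheel '[{"gripper":100,"travel":[0,0,0.03],"twist":0},{"gripper":100,"travel":[0,0,0.03],"twist":0},{"gripper":100,"travel":[0,0,0.02],"twist":0},{"gripper":100,"travel":[0,0,0],"twist":0},{"gripper":100,"travel":[0,0,0],"twist":0}]'
python3 - <<'E'
from h import *
f=env.grab_frame("wrist");print(fit("wrist",f,"brewer",(434,355)))
f=env.grab_frame("scene");print(fit("scene",f,"cup",(629,92),10))
f=env.grab_frame("top");print(fit("top",f,"cup",(629,92),10),fit("top",f,"press",(625,-85)))
E
```

```text
time_s: 12.0
ee_pos: [433.9, 355.5, 379.5]
ee_rot: [180.0, 0.0, 180.0]
force: [0.6, 1.6, 0.2]
gripper_width: 91.1
time_s: 12.42
ee_pos: [435.1, 354.3, 298.8]
ee_rot: [-179.9, -0.1, -180.0]
force: [1.6, 1.5, 0.5]
gripper_width: 91.4
([434.1, 355.8], np.float64(0.018))
([629.1, 89.6], np.float64(0.034))
([627.1, 93.1], np.float64(0.047)) ([622.9, -82.6], np.float64(0.252))
```

```bash
python3 -m handwheel '[{"gripper":100,"travel":[0,0.001,0.03],"twist":0},{"gripper":100,"travel":[0,0,0.03],"twist":0},{"gripper":100,"travel":[0,0,0.02],"twist":0},{"gripper":100,"travel":[0,0,0.011],"twist":0},{"gripper":100,"travel":[0,0,0],"twist":0}]' 20
python3 -m handwheel '[{"gripper":65,"travel":[0,0,0],"twist":0},{"gripper":65,"travel":[0,0,0],"twist":0},{"gripper":60,"travel":[0,0,0],"twist":0},{"gripper":50,"travel":[0,0,0],"twist":0},{"gripper":50,"travel":[0,0,0],"twist":0}]' 20
python3 -m handwheel '[{"gripper":45,"travel":[0,0,0],"twist":0},{"gripper":45,"travel":[0,0,0],"twist":0},{"gripper":45,"travel":[0,0,0],"twist":0},{"gripper":45,"travel":[0,0,0],"twist":0}]' 20
python3 -m handwheel '[{"gripper":45,"travel":[0,0,-0.01],"twist":0},{"gripper":45,"travel":[0,0,-0.03],"twist":0},{"gripper":45,"travel":[0,0,-0.035],"twist":0},{"gripper":45,"travel":[0,0,-0.035],"twist":0},{"gripper":45,"travel":[0,0,-0.03],"twist":0}]' 20
python3 -m handwheel '[{"gripper":45,"travel":[0,0,0],"twist":0},{"gripper":45,"travel":[0,0,0],"twist":0}]' 20
python3 - <<'E'
from h import *
f=env.grab_frame("wrist");save(f,"w6.png");print(fit("wrist",f,"brewer",(434,355),140))
E
```

```text
time_s: 13.18
ee_pos: [434.7, 354.8, 206.4]
ee_rot: [-179.9, -0.2, 180.0]
force: [-0.1, -0.9, -0.1]
gripper_width: 91.1
time_s: 13.6
ee_pos: [435.3, 355.4, 209.2]
ee_rot: [179.9, 0.1, 180.0]
force: [0.1, -0.1, 0.1]
gripper_width: 60.7
time_s: 13.93
ee_pos: [435.3, 355.4, 209.0]
ee_rot: [179.9, 0.1, 180.0]
force: [-0.1, -0.5, 6.6]
gripper_width: 56.1
time_s: 14.35
ee_pos: [435.0, 355.0, 350.6]
ee_rot: [180.0, 0.0, -180.0]
force: [0.1, -0.6, -1.9]
gripper_width: 56.6
time_s: 14.52
ee_pos: [435.2, 355.2, 350.2]
ee_rot: [179.9, 0.2, -180.0]
force: [-0.6, 0.1, -1.6]
gripper_width: 56.0
([434.8, 355.7], np.float64(0.297))
```

View pics/w6.png

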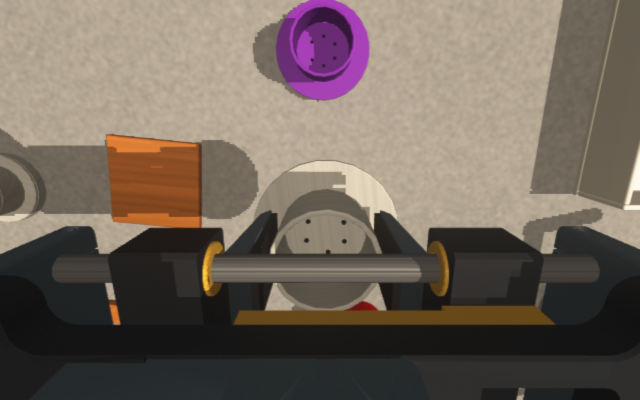

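The brewer is held level at (325,230), with the purple look-alike untouched at (322,45). I carry it above the cup.

```bash
python3 -m handwheel '[{"gripper":45,"travel":[-0.015,-0.02,0],"twist":0},{"gripper":45,"travel":[-0.025,-0.035,0],"twist":0},{"gripper":45,"travel":[-0.025,-0.035,0],"twist":0},{"gripper":45,"travel":[-0.025,-0.035,0],"twist":0},{"gripper":45,"travel":[-0.025,-0.035,0],"twist":0}]'
python3 -m handwheel '[{"gripper":45,"travel":[-0.025,-0.035,0],"twist":0},{"gripper":45,"travel":[-0.025,-0.035,0],"twist":0},{"gripper":45,"travel":[-0.020,-0.020,0],"twist":0},{"gripper":45,"travel":[-0.009,-0.014,0],"twist":0},{"gripper":45,"travel":[0,0,0],"twist":0}]'
python3 -m handwheel '[{"gripper":45,"travel":[0,0,0.02],"twist":0},{"gripper":45,"travel":[0,0,0.01],"twist":0},{"gripper":45,"travel":[0,0,0],"twist":0},{"gripper":45,"travel":[0,0,0],"twist":0},{"gripper":45,"travel":[0,0,0],"twist":0}]'
python3 - <<'E'
from h import *
s=env.state();x,y,z=s["ee_pos"];print(x,y,z)
for c in("scene",):
    f=env.grab_frame(c);save(f,c+"7.png",(300,100,500,300),3);print(fit(c,f,"brewer",(629,91),z-209),fit(c,f,"cup",(629,91),10))
E
```

```text
time_s: 15.03
ee_pos: [547.3, 197.9, 345.9]
ee_rot: [-179.9, -0.3, -180.0]
force: [0.3, 1.1, -1.6]
gripper_width: 56.0
time_s: 15.45
ee_pos: [625.7, 95.0, 345.9]
ee_rot: [-179.9, -0.2, 179.8]
force: [-0.7, 0.5, -1.0]
gripper_width: 56.4
time_s: 15.87
ee_pos: [624.2, 98.7, 318.6]
ee_rot: [180.0, 0.0, -179.9]
force: [0.5, -0.0, -0.6]
gripper_width: 56.1
624.1668059006766 98.67343774009403 318.5834308560184
([623.1, 97.2], np.float64(0.382)) ([630.0, 88.0], np.float64(0.143))
```

View pics/scene7.png

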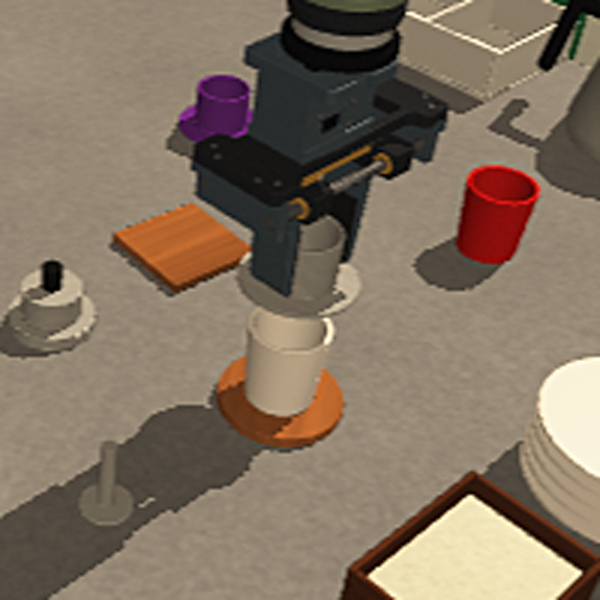

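The brewer hangs above the cup, which is upright on the coaster. It still needs +5.3 mm in x and −7.7 mm in y.

```bash
python3 -m handwheel '[{"gripper":45,"travel":[-0.0053,-0.0077,0],"twist":0},{"gripper":45,"travel":[0,0,0],"twist":0},{"gripper":45,"travel":[0,0,0.01],"twist":0},{"gripper":45,"travel":[0,0,0.008],"twist":0},{"gripper":45,"travel":[0,0,0],"twist":0}]'
python3 -m handwheel '[{"gripper":45,"travel":[0,0,0.005],"twist":0},{"gripper":45,"travel":[0,0,0.005],"twist":0},{"gripper":45,"travel":[0,0,0.003],"twist":0},{"gripper":45,"travel":[0,0,0],"twist":0},{"gripper":45,"travel":[0,0,0],"twist":0}]'
python3 -m handwheel '[{"gripper":45,"travel":[0,0,0.001],"twist":0},{"gripper":45,"travel":[0,0,0.001],"twist":0},{"gripper":45,"travel":[0,0,0],"twist":0},{"gripper":45,"travel":[0,0,0],"twist":0}]'
```

```text
time_s: 16.43
ee_pos: [629.0, 89.9, 297.6]
ee_rot: [-180.0, -0.3, 180.0]
force: [-0.7, 0.5, -1.3]
gripper_width: 56.2
time_s: 16.85
ee_pos: [629.8, 90.1, 287.0]
ee_rot: [180.0, -0.0, -180.0]
force: [0.2, -0.3, -2.1]
gripper_width: 56.0
time_s: 17.18
ee_pos: [629.8, 90.0, 285.4]
ee_rot: [180.0, 0.0, 180.0]
force: [0.8, 0.4, -0.7]
gripper_width: 56.3
```

```bash
python3 -m handwheel '[{"gripper":45,"travel":[0,0.001,0.001],"twist":0},{"gripper":45,"travel":[0,0,0.001],"twist":0},{"gripper":45,"travel":[0,0,0],"twist":0},{"gripper":45,"travel":[0,0,0],"twist":0}]'
python3 -m handwheel '[{"gripper":45,"travel":[0,0,0.001],"twist":0},{"gripper":45,"travel":[0,0,0],"twist":0},{"gripper":45,"travel":[0,0,0],"twist":0}]'
```

```text
time_s: 17.52
ee_pos: [629.8, 91.2, 283.3]
ee_rot: [180.0, 0.0, 180.0]
force: [-0.4, -0.4, -0.5]
gripper_width: 56.1
time_s: 17.77
ee_pos: [629.8, 91.1, 283.3]
ee_rot: [180.0, 0.1, 180.0]
force: [-0.6, 0.4, 5.9]
gripper_width: 56.1
```

Contact is at exactly the expected seated height. I release, rise and check on the way to the press.

```bash
python3 -m handwheel '[{"gripper":70,"travel":[0,0,0],"twist":0},{"gripper":80,"travel":[0,0,0],"twist":0},{"gripper":100,"travel":[0,0,0],"twist":0},{"gripper":100,"travel":[0,0,0],"twist":0},{"gripper":100,"travel":[0,0,0],"twist":0}]'
python3 -m handwheel '[{"gripper":100,"travel":[0,0,-0.015],"twist":0},{"gripper":100,"travel":[0,0,-0.025],"twist":0},{"gripper":100,"travel":[0,0,-0.03],"twist":0},{"gripper":100,"travel":[0,0,-0.03],"twist":0},{"gripper":100,"travel":[0,0,-0.02],"twist":0}]'
python3 -m handwheel '[{"gripper":100,"travel":[0,-0.035,0],"twist":0},{"gripper":100,"travel":[0,-0.035,0],"twist":0},{"gripper":100,"travel":[0,-0.035,0],"twist":0},{"gripper":100,"travel":[0,-0.035,0],"twist":0},{"gripper":100,"travel":[0,-0.035,0],"twist":0}]'
python3 -m handwheel '[{"gripper":100,"travel":[0.03,0,0.03],"twist":0},{"gripper":100,"travel":[0,0,0.03],"twist":0},{"gripper":100,"travel":[0,0,0],"twist":0},{"gripper":100,"travel":[0,0,0],"twist":0}]'
python3 - <<'E'
from h import *
f=env.grab_frame("wrist");save(f,"w8.png");print(fit("wrist",f,"press",(624,-85)),fit("wrist",f,"lid",(440,12)))
f=env.grab_frame("scene");save(f,"scene8.png",(300,130,460,290),3);print(fit("scene",f,"cup",(629,91),10),fit("scene",f,"brewer",(629,91),74),fit("scene",f,"press",(624,-85)))
f=env.grab_frame("top");print(fit("top",f,"cup",(629,91),10),fit("top",f,"brewer",(629,91),74))
E
```

```text
time_s: 18.18
ee_pos: [629.8, 91.1, 281.9]
ee_rot: [-180.0, -0.0, -180.0]
force: [0.1, 0.6, 0.1]
gripper_width: 86.6
time_s: 18.6
ee_pos: [630.0, 91.1, 405.2]
ee_rot: [180.0, 0.2, 180.0]
force: [0.9, -0.2, -0.1]
gripper_width: 91.1
time_s: 19.02
ee_pos: [629.5, -85.4, 402.2]
ee_rot: [180.0, 0.0, -180.0]
force: [0.6, -0.3, 0.5]
gripper_width: 91.7
time_s: 19.35
ee_pos: [600.2, -84.0, 341.9]
ee_rot: [180.0, -0.1, 180.0]
force: [0.6, 0.5, 0.2]
gripper_width: 90.8
([623.6, -85.5], np.float64(0.04)) ([439.7, 12.7], np.float64(0.017))
([630.9, 86.1], np.float64(0.561)) ([628.1, 90.8], np.float64(0.055)) ([623.7, -86.5], np.float64(0.101))
None ([626.6, 92.5], np.float64(0.033))
```

View pics/w8.png

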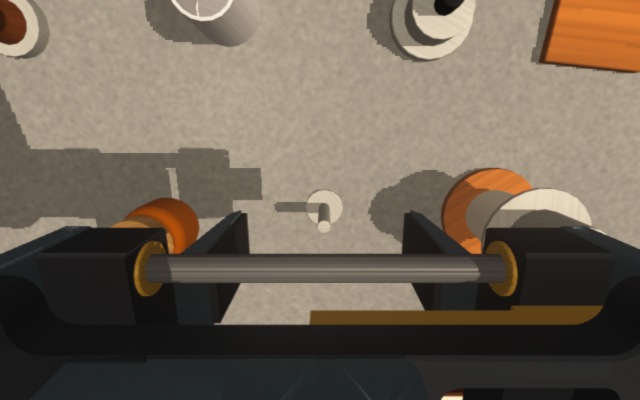

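View pics/scene8.png

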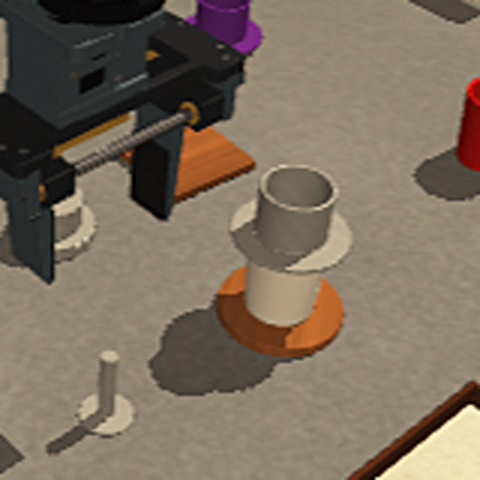

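The brewer sits square on the cup and the fits agree at about (628,91.3). The press stands at wrist pixel (323,210), centred between the fingers. I descend so the fingers overlap only the top 13 mm or so of the stem.

```bash
python3 -m handwheel '[{"gripper":100,"travel":[-0.0234,-0.0016,0],"twist":0},{"gripper":100,"travel":[0,0,0.03],"twist":0},{"gripper":100,"travel":[0,0,0.03],"twist":0},{"gripper":100,"travel":[0,0,0.03],"twist":0},{"gripper":100,"travel":[0,0,0],"twist":0}]' 15
python3 -m handwheel '[{"gripper":40,"travel":[0,0,0],"twist":0},{"gripper":40,"travel":[0,0,0],"twist":0},{"gripper":30,"travel":[0,0,0],"twist":0},{"gripper":30,"travel":[0,0,0],"twist":0},{"gripper":30,"travel":[0,0,0],"twist":0}]' 15
python3 - <<'E'
from h import *
f=env.grab_frame("wrist");print(fit("wrist",f,"press",(624,-85)))
f=env.grab_frame("scene");print(fit("scene",f,"press",(624,-85)))
print(env.state()["ee_pos"])
E
```

```text
time_s: 20.27
ee_pos: [621.7, -85.2, 247.0]
ee_rot: [179.9, -0.7, -180.0]
force: [-0.6, 0.5, 0.2]
gripper_width: 91.3
time_s: 20.68
ee_pos: [624.1, -85.6, 254.5]
ee_rot: [-180.0, 0.2, 180.0]
force: [-1.1, 0.3, 0.5]
gripper_width: 60.7
([623.6, -85.6], np.float64(0.067))
([623.9, -87.4], np.float64(0.079))
[623.71872841 -85.53725689 253.279268  ]
```

```bash
python3 -m handwheel '[{"gripper":30,"travel":[0,0,0.006],"twist":0},{"gripper":30,"travel":[0,0,0.006],"twist":0},{"gripper":30,"travel":[0,0,0.0015],"twist":0},{"gripper":30,"travel":[0,0,0],"twist":0},{"gripper":30,"travel":[0,0,0],"twist":0}]' 15
python3 -m handwheel '[{"gripper":20,"travel":[0,0,0],"twist":0},{"gripper":10,"travel":[0,0,0],"twist":0},{"gripper":0,"travel":[0,0,0],"twist":0},{"gripper":0,"travel":[0,0,0],"twist":0},{"gripper":0,"travel":[0,0,0],"twist":0}]' 15
python3 -m handwheel '[{"gripper":0,"travel":[0,0,0],"twist":0},{"gripper":0,"travel":[0,0,0],"twist":0},{"gripper":0,"travel":[0,0,0],"twist":0},{"gripper":0,"travel":[0,0,0],"twist":0}]' 15
```

```text
time_s: 21.3
ee_pos: [623.7, -85.5, 238.8]
ee_rot: [180.0, -0.0, -180.0]
force: [0.7, -0.3, 0.1]
gripper_width: 27.7
time_s: 21.72
ee_pos: [623.8, -85.5, 239.5]
ee_rot: [180.0, 0.0, -180.0]
force: [0.4, 0.1, -0.3]
gripper_width: 11.3
time_s: 22.05
ee_pos: [623.8, -85.5, 239.4]
ee_rot: [180.0, 0.0, -180.0]
force: [0.1, 0.8, 0.9]
gripper_width: 11.2
```

```bash
python3 -m handwheel '[{"gripper":0,"travel":[0,0,-0.01],"twist":0},{"gripper":0,"travel":[0,0,-0.03],"twist":0},{"gripper":0,"travel":[0,0,-0.035],"twist":0},{"gripper":0,"travel":[0,0,-0.035],"twist":0},{"gripper":0,"travel":[0,0,-0.035],"twist":0}]' 25
python3 -m handwheel '[{"gripper":0,"travel":[0,0,-0.01],"twist":0},{"gripper":0,"travel":[0,0,0],"twist":0},{"gripper":0,"travel":[0,0,0],"twist":0}]' 25
python3 - <<'E'
from h import *
z=env.state()["ee_pos"][2]-239.4;print(env.state()["ee_pos"])
f=env.grab_frame("wrist");print(fit("wrist",f,"press",(624,-85),z))
f=env.grab_frame("scene");save(f,"scene9.png",(230,100,430,280),3);print(fit("scene",f,"press",(624,-85),z))
E
```

```text
time_s: 22.47
ee_pos: [623.3, -85.4, 386.3]
ee_rot: [180.0, -0.0, -180.0]
force: [0.3, -0.3, -0.0]
gripper_width: 10.9
time_s: 22.72
ee_pos: [623.3, -85.5, 394.0]
ee_rot: [180.0, -0.0, 180.0]
force: [0.1, -0.4, -1.0]
gripper_width: 10.7
[623.29310737 -85.46687497 394.00855195]
([623.3, -85.3], np.float64(0.355))
([625.0, -88.8], np.float64(0.285))
```

View pics/scene9.png

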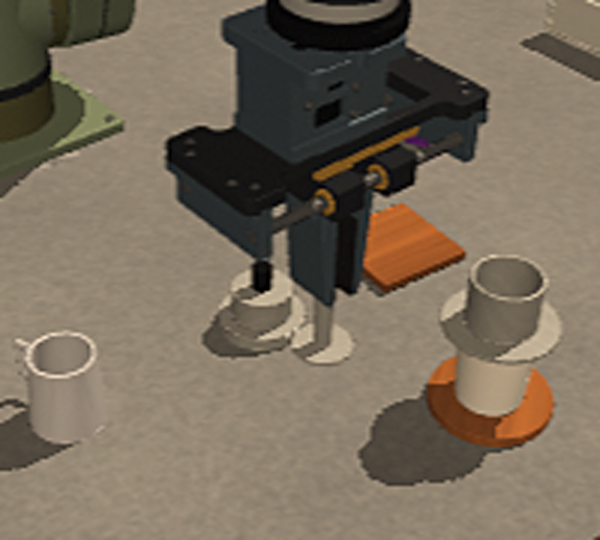

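The press hangs vertically from the fingertips. I carry it over the brewer.

```bash
python3 -m handwheel '[{"gripper":0,"travel":[0,0.02,0],"twist":0},{"gripper":0,"travel":[0,0.03,0],"twist":0},{"gripper":0,"travel":[0,0.03,0],"twist":0},{"gripper":0,"travel":[0,0.03,0],"twist":0},{"gripper":0,"travel":[0,0.03,0],"twist":0}]'
python3 -m handwheel '[{"gripper":0,"travel":[0,0.025,0],"twist":0},{"gripper":0,"travel":[-0.005,0.0115,0],"twist":0},{"gripper":0,"travel":[0,0,0],"twist":0},{"gripper":0,"travel":[0,0,0],"twist":0}]'
python3 - <<'E'
from h import *
z=env.state()["ee_pos"][2]-239.4;print(env.state()["ee_pos"])
for c in ("wrist","scene"):
    f=env.grab_frame(c);save(f,c+"10.png");print(c,fit(c,f,"press",(628,91),z),fit(c,f,"brewer",(628,91),74))
E
python3 -c "
import cv2,numpy as np
a=cv2.imread('pics/wrist10.png')[120:320,220:420];b=cv2.imread('pics/scene10.png')[120:290,320:470]
cv2.imwrite('pics/c10.png',np.hstack([cv2.resize(x,(400,400),interpolation=2) for x in(a,b)]))"
```

```text
time_s: 23.33
ee_pos: [623.5, 55.6, 392.6]
ee_rot: [-180.0, -0.2, 180.0]
force: [1.3, -0.3, -0.1]
gripper_width: 10.9
time_s: 23.67
ee_pos: [629.0, 90.8, 393.2]
ee_rot: [-179.9, -0.1, -179.9]
force: [-0.2, 0.2, -0.8]
gripper_width: 10.7
[629.01334593  90.80288623 393.20566463]
wrist ([628.2, 90.5], np.float64(0.296)) ([628.4, 91.3], np.float64(0.349))
scene ([627.0, 90.7], np.float64(0.403)) ([627.3, 89.9], np.float64(0.087))
```

View pics/c10.png

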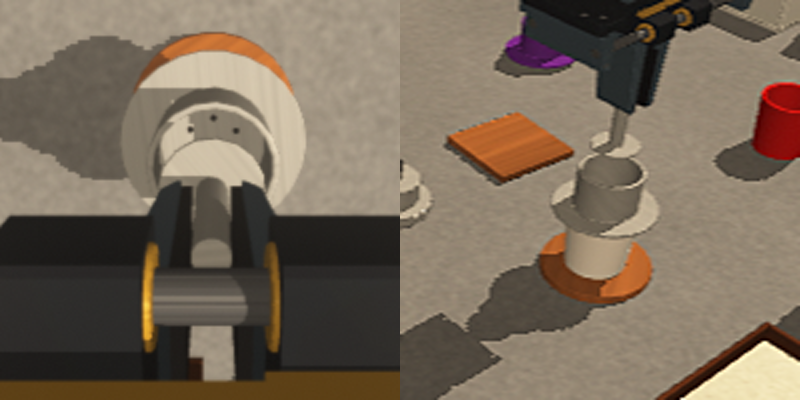

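The disc hangs right over the chamber, and all fits agree within 1 mm. I lower it while watching the force.

```bash
python3 -m handwheel '[{"gripper":0,"travel":[0.0005,0.0005,0.01],"twist":0},{"gripper":0,"travel":[0,0,0.008],"twist":0},{"gripper":0,"travel":[0,0,0.004],"twist":0},{"gripper":0,"travel":[0,0,0.002],"twist":0},{"gripper":0,"travel":[0,0,0],"twist":0}]'
python3 -m handwheel '[{"gripper":0,"travel":[0,0,0.004],"twist":0},{"gripper":0,"travel":[0,0,0.004],"twist":0},{"gripper":0,"travel":[0,0,0.004],"twist":0},{"gripper":0,"travel":[0,0,0.004],"twist":0},{"gripper":0,"travel":[0,0,0],"twist":0}]'
python3 -m handwheel '[{"gripper":0,"travel":[0,0,0.006],"twist":0},{"gripper":0,"travel":[0,0,0.006],"twist":0},{"gripper":0,"travel":[0,0,0.006],"twist":0},{"gripper":0,"travel":[0,0,0.005],"twist":0},{"gripper":0,"travel":[0,0,0],"twist":0}]'
python3 -m handwheel '[{"gripper":0,"travel":[0,0,0.002],"twist":0},{"gripper":0,"travel":[0,0,0.001],"twist":0},{"gripper":0,"travel":[0,0,0],"twist":0},{"gripper":0,"travel":[0,0,0],"twist":0}]'
```

```text
time_s: 24.38
ee_pos: [628.1, 91.4, 369.2]
ee_rot: [-180.0, -0.1, 180.0]
force: [-0.6, -0.8, -0.6]
gripper_width: 10.9
time_s: 24.8
ee_pos: [628.0, 91.5, 353.2]
ee_rot: [-180.0, -0.1, -180.0]
force: [-0.2, 0.5, -0.3]
gripper_width: 11.1
time_s: 25.22
ee_pos: [627.8, 91.4, 329.6]
ee_rot: [-180.0, -0.2, 180.0]
force: [-0.5, -0.2, -0.9]
gripper_width: 10.9
time_s: 25.55
ee_pos: [628.3, 91.5, 328.5]
ee_rot: [180.0, 0.0, 180.0]
force: [-0.3, 0.4, -0.4]
gripper_width: 10.5
```

```bash
python3 -m handwheel '[{"gripper":0,"travel":[0,0,0.0015],"twist":0},{"gripper":0,"travel":[0,0,0.0015],"twist":0},{"gripper":0,"travel":[0,0,0],"twist":0},{"gripper":0,"travel":[0,0,0],"twist":0}]'
python3 -m handwheel '[{"gripper":0,"travel":[0,0,0.001],"twist":0},{"gripper":0,"travel":[0,0,0],"twist":0},{"gripper":0,"travel":[0,0,0],"twist":0}]'
python3 -m handwheel '[{"gripper":0,"travel":[0,0,0.001],"twist":0},{"gripper":0,"travel":[0,0,0],"twist":0},{"gripper":0,"travel":[0,0,0],"twist":0}]'
```

```text
time_s: 25.88
ee_pos: [628.2, 91.5, 325.2]
ee_rot: [180.0, -0.0, -180.0]
force: [-0.4, -0.6, -1.2]
gripper_width: 10.9
time_s: 26.13
ee_pos: [628.2, 91.5, 324.2]
ee_rot: [180.0, -0.0, 180.0]
force: [-0.2, -0.9, -1.1]
gripper_width: 10.9
time_s: 26.38
ee_pos: [628.3, 91.5, 323.7]
ee_rot: [180.0, 0.0, 180.0]
force: [-0.9, -0.2, 2.2]
gripper_width: 11.2
```

Floor contact is at the expected height. I release, rise and move to the lid.

```bash
python3 -m handwheel '[{"gripper":25,"travel":[0,0,0],"twist":0},{"gripper":40,"travel":[0,0,0],"twist":0},{"gripper":60,"travel":[0,0,0],"twist":0},{"gripper":60,"travel":[0,0,0],"twist":0},{"gripper":60,"travel":[0,0,0],"twist":0}]' 15
python3 -m handwheel '[{"gripper":60,"travel":[0,0,-0.01],"twist":0},{"gripper":60,"travel":[0,0,-0.02],"twist":0},{"gripper":60,"travel":[0,0,-0.03],"twist":0},{"gripper":60,"travel":[0,0,-0.03],"twist":0},{"gripper":60,"travel":[0,0,0],"twist":0}]'
python3 -m handwheel '[{"gripper":60,"travel":[0.036,-0.015,0],"twist":0},{"gripper":60,"travel":[0.036,-0.015,0],"twist":0},{"gripper":60,"travel":[0.036,-0.015,0],"twist":0},{"gripper":60,"travel":[0.036,-0.015,0],"twist":0},{"gripper":60,"travel":[0.036,-0.015,0],"twist":0}]'
python3 -m handwheel '[{"gripper":60,"travel":[0.009,-0.004,0.03],"twist":0},{"gripper":60,"travel":[0,0,0.03],"twist":0},{"gripper":60,"travel":[0,0,0.03],"twist":0},{"gripper":60,"travel":[0,0,0],"twist":0},{"gripper":60,"travel":[0,0,0],"twist":0}]'
python3 - <<'E'
from h import *
print(env.state()["ee_pos"])
f=env.grab_frame("wrist");a=f["frame"];print(fit("wrist",f,"lid",(440,12)))
f=env.grab_frame("scene");b=f["frame"][120:290,300:470];print(fit("scene",f,"brewer",(628,91),74),fit("scene",f,"press",(628,91),84))
cv2.imwrite("pics/c11.png",np.hstack([cv2.resize(a,(480,300)),cv2.resize(b,(300,300))])[:,:,::-1])
f=env.grab_frame("top");print(fit("top",f,"brewer",(628,91),74))
E
```

```text
time_s: 26.8
ee_pos: [628.2, 91.4, 323.1]
ee_rot: [180.0, -0.0, 180.0]
force: [0.4, -0.6, -0.1]
gripper_width: 41.3
time_s: 27.22
ee_pos: [629.0, 91.6, 421.0]
ee_rot: [179.9, 0.7, 180.0]
force: [1.0, 0.4, 0.4]
gripper_width: 54.5
time_s: 27.63
ee_pos: [446.3, 16.0, 413.5]
ee_rot: [-180.0, 0.0, -180.0]
force: [-0.9, 0.3, 1.4]
gripper_width: 54.4
time_s: 28.05
ee_pos: [439.1, 12.4, 323.2]
ee_rot: [180.0, -0.1, 180.0]
force: [0.2, -0.4, 1.2]
gripper_width: 54.7
[439.0591738   12.43822668 323.15487867]
([440.6, 12.6], np.float64(0.022))
([628.9, 90.5], np.float64(0.145)) None
([627.9, 94.4], np.float64(0.268))
```

View pics/c11.png

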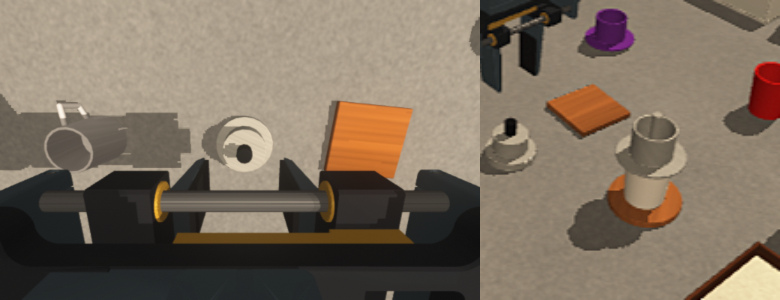

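The press stands in the brewer with its stem showing at the crop's (657,118), and the lid's knob (242,153) lies between the fingers. I descend onto the knob.

```bash
python3 -m handwheel '[{"gripper":60,"travel":[-0.001,0,0.03],"twist":0},{"gripper":60,"travel":[0,0,0.03],"twist":0},{"gripper":60,"travel":[0,0,0.015],"twist":0},{"gripper":60,"travel":[0,0,0],"twist":0},{"gripper":60,"travel":[0,0,0],"twist":0}]' 25
python3 -m handwheel '[{"gripper":45,"travel":[0,0,0.008],"twist":0},{"gripper":40,"travel":[0,0,0.005],"twist":0},{"gripper":30,"travel":[0,0,0],"twist":0},{"gripper":30,"travel":[0,0,0],"twist":0},{"gripper":30,"travel":[0,0,0],"twist":0}]' 25
```

```text
time_s: 28.82
ee_pos: [440.4, 12.5, 248.3]
ee_rot: [180.0, -0.0, -180.0]
force: [0.6, 1.2, 0.1]
gripper_width: 54.6
time_s: 29.23
ee_pos: [440.4, 12.5, 235.7]
ee_rot: [180.0, 0.1, -180.0]
force: [-0.0, 0.1, -0.7]
gripper_width: 27.6
```

```bash
python3 -m handwheel '[{"gripper":10,"travel":[0,0,0],"twist":0},{"gripper":5,"travel":[0,0,0],"twist":0},{"gripper":5,"travel":[0,0,0],"twist":0},{"gripper":5,"travel":[0,0,0],"twist":0},{"gripper":5,"travel":[0,0,0],"twist":0}]' 25
python3 -m handwheel '[{"gripper":5,"travel":[0,0,-0.01],"twist":0},{"gripper":5,"travel":[0,0,-0.03],"twist":0},{"gripper":5,"travel":[0,0,-0.035],"twist":0},{"gripper":5,"travel":[0,0,-0.035],"twist":0},{"gripper":5,"travel":[0,0,-0.035],"twist":0}]'
python3 -m handwheel '[{"gripper":5,"travel":[0,0,-0.03],"twist":0},{"gripper":5,"travel":[0,0,-0.005],"twist":0},{"gripper":5,"travel":[0,0,0],"twist":0}]'
python3 - <<'E'
from h import *
z=env.state()["ee_pos"][2]-235.7;print(env.state()["ee_pos"])
f=env.grab_frame("wrist");print(fit("wrist",f,"lid",(440,12),z))
f=env.grab_frame("scene");print(fit("scene",f,"lid",(440,12),z),fit("scene",f,"brewer",(628,91),74))
E
```

```text
time_s: 29.65
ee_pos: [440.3, 12.5, 235.6]
ee_rot: [180.0, 0.0, -180.0]
force: [0.1, -0.2, 2.5]
gripper_width: 17.0
time_s: 30.07
ee_pos: [439.7, 12.4, 381.5]
ee_rot: [180.0, -0.1, -180.0]
force: [0.8, 0.2, -1.0]
gripper_width: 17.1
time_s: 30.32
ee_pos: [440.4, 12.4, 417.0]
ee_rot: [180.0, 0.3, -180.0]
force: [-0.1, 0.6, -1.2]
gripper_width: 16.6
[440.37467762  12.44542884 417.04227821]
([440.4, 12.2], np.float64(0.382))
([442.5, 7.8], np.float64(0.159)) ([629.1, 89.5], np.float64(0.102))
```

```bash
python3 -m handwheel '[{"gripper":5,"travel":[-0.02,0.008,0],"twist":0},{"gripper":5,"travel":[-0.03,0.013,0],"twist":0},{"gripper":5,"travel":[-0.03,0.013,0],"twist":0},{"gripper":5,"travel":[-0.03,0.013,0],"twist":0},{"gripper":5,"travel":[-0.03,0.013,0],"twist":0}]'
python3 -m handwheel '[{"gripper":5,"travel":[-0.03,0.012,0],"twist":0},{"gripper":5,"travel":[-0.018,0.007,0],"twist":0},{"gripper":5,"travel":[0,0,0],"twist":0},{"gripper":5,"travel":[0,0,0],"twist":0},{"gripper":5,"travel":[0,0,0],"twist":0}]'
python3 - <<'E'
from h import *
x,y,z=env.state()["ee_pos"];z-=235.7;print(x,y,z)
for c in ("wrist","scene"):
    f=env.grab_frame(c);save(f,c+"12.png");print(c,fit(c,f,"lid",(628,91),z),fit(c,f,"brewer",(628,91),74))
E
python3 -c "
import cv2,numpy as np
a=cv2.imread('pics/wrist12.png')[100:300,220:420];b=cv2.imread('pics/scene12.png')[110:280,320:470]
cv2.imwrite('pics/c12.png',np.hstack([cv2.resize(x,(400,400),interpolation=2) for x in(a,b)]))"
```

```text
time_s: 30.98
ee_pos: [581.5, 73.1, 413.5]
ee_rot: [-180.0, -0.2, 180.0]
force: [-0.4, -0.0, 0.7]
gripper_width: 17.4
time_s: 31.4
ee_pos: [627.7, 91.3, 413.9]
ee_rot: [-180.0, -0.2, 180.0]
force: [0.1, 0.1, -1.2]
gripper_width: 17.3
627.6605478789314 91.2547934741161 178.18300639058197
wrist ([625.3, 91.1], np.float64(0.38)) ([627.2, 91.1], np.float64(0.719))
scene ([627.3, 90.5], np.float64(0.189)) ([627.6, 90.1], np.float64(0.115))
```

View pics/c12.png

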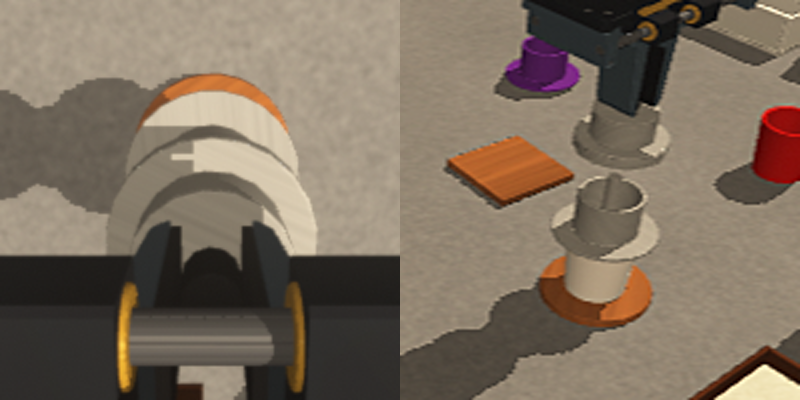

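The lid hangs level over the brewer, with the stem upright in the chamber. I lower it.

```bash
python3 -m handwheel '[{"gripper":5,"travel":[-0.0005,0,0.01],"twist":0},{"gripper":5,"travel":[0,0,0.01],"twist":0},{"gripper":5,"travel":[0,0,0.01],"twist":0},{"gripper":5,"travel":[0,0,0.008],"twist":0},{"gripper":5,"travel":[0,0,0],"twist":0}]'
python3 -m handwheel '[{"gripper":5,"travel":[0,0,0.005],"twist":0},{"gripper":5,"travel":[0,0,0.005],"twist":0},{"gripper":5,"travel":[0,0,0.005],"twist":0},{"gripper":5,"travel":[0,0,0.004],"twist":0},{"gripper":5,"travel":[0,0,0],"twist":0}]'
python3 -m handwheel '[{"gripper":5,"travel":[0,0,0.001],"twist":0},{"gripper":5,"travel":[0,0,0],"twist":0},{"gripper":5,"travel":[0,0,0],"twist":0}]'
```

```text
time_s: 32.12
ee_pos: [628.2, 91.4, 374.2]
ee_rot: [-180.0, -0.3, -180.0]
force: [-0.3, -0.3, -1.3]
gripper_width: 17.0
time_s: 32.53
ee_pos: [628.5, 91.5, 357.3]
ee_rot: [-180.0, -0.1, -180.0]
force: [-0.2, -0.5, -1.4]
gripper_width: 17.1
time_s: 32.78
ee_pos: [628.8, 91.5, 357.6]
ee_rot: [180.0, 0.0, -180.0]
force: [0.2, 0.1, -0.0]
gripper_width: 17.4
```

```bash
python3 -m handwheel '[{"gripper":5,"travel":[0,0,0.002],"twist":0},{"gripper":5,"travel":[0,0,0.0015],"twist":0},{"gripper":5,"travel":[0,0,0],"twist":0},{"gripper":5,"travel":[0,0,0],"twist":0}]'
python3 -m handwheel '[{"gripper":5,"travel":[0,0,0.0015],"twist":0},{"gripper":5,"travel":[0,0,0],"twist":0},{"gripper":5,"travel":[0,0,0],"twist":0}]'
python3 -m handwheel '[{"gripper":5,"travel":[0,0,0.001],"twist":0},{"gripper":5,"travel":[0,0,0],"twist":0},{"gripper":5,"travel":[0,0,0],"twist":0}]'
```

```text
time_s: 33.12
ee_pos: [628.7, 91.5, 353.7]
ee_rot: [180.0, -0.0, -180.0]
force: [-0.1, -0.3, -0.8]
gripper_width: 16.7
time_s: 33.37
ee_pos: [628.7, 91.5, 352.2]
ee_rot: [180.0, -0.0, -180.0]
force: [-0.1, -0.1, -1.1]
gripper_width: 17.0
time_s: 33.62
ee_pos: [628.7, 91.5, 351.8]
ee_rot: [180.0, 0.0, 180.0]
force: [-1.0, 0.5, 2.3]
gripper_width: 17.6
```

Seated at the expected height. I release, retreat and check.

```bash
python3 -m handwheel '[{"gripper":28,"travel":[0,0,0],"twist":0},{"gripper":40,"travel":[0,0,0],"twist":0},{"gripper":60,"travel":[0,0,0],"twist":0},{"gripper":60,"travel":[0,0,0],"twist":0},{"gripper":60,"travel":[0,0,0],"twist":0}]'
python3 -m handwheel '[{"gripper":60,"travel":[0,0,-0.01],"twist":0},{"gripper":60,"travel":[0,0,-0.02],"twist":0},{"gripper":60,"travel":[0,0,-0.02],"twist":0},{"gripper":60,"travel":[0,0,-0.02],"twist":0},{"gripper":60,"travel":[0,0,0],"twist":0}]'
python3 -m handwheel '[{"gripper":60,"travel":[0.03,0,0],"twist":0},{"gripper":60,"travel":[0.03,0,0],"twist":0},{"gripper":60,"travel":[0.03,0,0],"twist":0},{"gripper":60,"travel":[0.03,0,0],"twist":0},{"gripper":60,"travel":[0.03,0,0],"twist":0}]'
python3 -m handwheel '[{"gripper":60,"travel":[0,0,0],"twist":0},{"gripper":60,"travel":[0,0,0],"twist":0},{"gripper":60,"travel":[0,0,0],"twist":0}]'
python3 - <<'E'
from h import *
f=env.grab_frame("scene");a=f["frame"];print(fit("scene",f,"lid",(628,91),116),fit("scene",f,"brewer",(628,91),74),fit("scene",f,"cup",(628,91),10))
f=env.grab_frame("top");print(fit("top",f,"lid",(628,91),116))
cv2.imwrite("pics/c13.png",np.hstack([cv2.resize(a,(480,300)),cv2.resize(a[130:280,320:470],(300,300))])[:,:,::-1])
for t,g in(("sugar_jar",(639,-247)),("tamper",(433,-368)),("pitcher",(435,-178))):
    print(t,[np.round(d["uv"]).tolist() for d in env.pinpoint("top",t)[:1]])
E
```

```text
time_s: 34.03
ee_pos: [628.7, 91.5, 351.1]
ee_rot: [180.0, -0.0, 180.0]
force: [0.2, -0.4, -0.5]
gripper_width: 47.7
time_s: 34.45
ee_pos: [629.2, 91.5, 426.7]
ee_rot: [179.9, 0.5, -180.0]
force: [0.7, -0.9, 0.4]
gripper_width: 54.6
time_s: 34.87
ee_pos: [477.1, 91.4, 420.8]
ee_rot: [-180.0, -0.0, 180.0]
force: [-0.1, 0.5, -0.1]
gripper_width: 54.8
time_s: 35.12
ee_pos: [479.1, 91.5, 421.5]
ee_rot: [180.0, 0.1, -180.0]
force: [0.1, -0.5, -0.3]
gripper_width: 54.7
([628.5, 90.6], np.float64(0.05)) ([627.9, 91.0], np.float64(0.491)) ([634.2, 83.0], np.float64(0.557))
None
sugar_jar [[406.0, 142.0]]
tamper []
pitcher [[387.0, 217.0]]
```

View pics/c13.png

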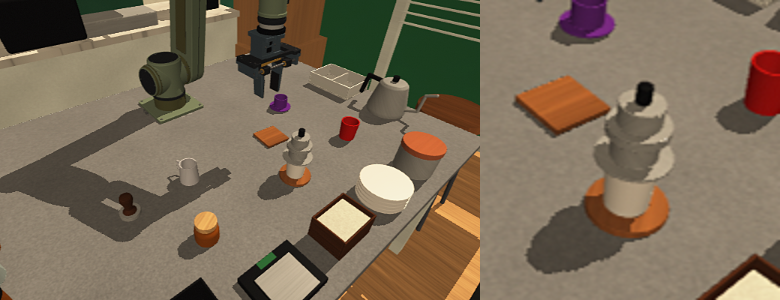

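The stack stands upright on the round coaster with the lid seated, and the bystanders are in place. The arm is clear, so I hand in.

```bash
python3 -c "
from workcell import env
print(env.job_done())"
```

```text
the job is handed in; nothing more can be done
None
```

The drip coffee is set up and handed in at about 35 s. The white cup stands on the round coaster, the steel brewer is on the cup, the press is on the brewer's floor and the domed lid covers it. Each piece was lowered until contact at about its expected height and then let go.

**Final checks:**
- **Stack:** the last picture shows it upright with the arm clear. The scene camera fits the lid at (628.5, 90.6), close to the brewer at about (628, 91) and the cup at about (628.5, 91), with the coaster at about (629.5, 91.5), in mm.
- **Sugar jar and pitcher:** both were found in the top camera within about 4 pixels of where they started.

**Checks that failed or disagreed:**
- **Lid, top camera:** the top camera's lid fit found nothing in the last look.
- **Tamper, top camera:** the detector missed it there, though it is visible at its place in the last picture.
- **Brewer and cup, last look:** their fits at that point were poor because they are partly hidden, so the figures above for them come from earlier views.
- **Press, once released:** no fit found it in the chamber, so I relied on the contact height and on seeing the stem upright.
- **Camera agreement:** the cameras differed by 2–4 mm in y throughout.

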